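# Empty the tall ball tube over the step

## Task

Clear the plywood step by lifting the handled cans off it and setting them upright on the black mat; then tip the full tall tube half way so that it rests by itself leaning on the step's edge with its foot on the bench, let go, take it again on its lower half and only from there tip it on past level, mouth down, until all its wooden balls are in the grey tray. Then stand the empty tube upright on the bench again, on the side of the step away from the tray, and finally put the cans back upright on the step; leave the other things where they are.

Things in the scene. Friction and masses are not known exactly. Their poses are not given: they have to be found in the camera images.
- stand: Fixed low plywood step, the ledge for tipping. Its top is a board 120 mm along its x and 360 mm along its y, top face 90 mm above the bench. Origin: on the bench under its middle. x points from the tube's side to the tray's side (roughly to the robot's right); y runs along its length, roughly away from the robot.
- tray: Fixed open grey plastic tray on the +x side of the stand (its near wall about 20 mm from the stand's board): 220 mm along its x, 240 mm along its y, 80 mm high, walls and floor 6 mm. Origin: under its middle, on the bench. Axes nearly parallel to the stand's.
- mat: Fixed thin black rubber mat beyond the tray: 160 mm along its x, 340 mm along its y, 4 mm thick. Origin: under its middle, on the bench. Axes nearly parallel to the stand's.
- tube: Loose tall square tube, white plastic, 56 x 56 mm outside, 280 mm high, walls and floor 4 mm, open top, about 0.2 kg, rigid (bears a 45 N grip). Starts upright on the bench on the -x side of the stand. Origin: centre of its underside; z up to its mouth; x, y square to its sides. Leaned 45 degrees towards the stand's +x, foot 90 mm out from the board's edge, it stays by friction.
- tube_mouth (a point): Centre of the tube's open mouth, 280 mm above its underside, axes as the tube's.
- can1: Loose lidded metal can, 60 mm across, 65 mm high, about 0.2 kg, with a rigid upright handle bridging its top: a wooden bar 12 mm thick along the can's x, 40 mm long along its y, 12 mm high, its middle 105 mm above the can's underside. Origin: centre of its underside; z up. Starts on the stand. Two or three of the three cans are present.
- can2: Loose lidded metal can, 60 mm across, 65 mm high, about 0.2 kg, with a rigid upright handle bridging its top: a wooden bar 12 mm thick along the can's x, 40 mm long along its y, 12 mm high, its middle 105 mm above the can's underside. Origin: centre of its underside; z up. Starts on the stand. Two or three of the three cans are present.
- can3: Loose lidded metal can, 60 mm across, 65 mm high, about 0.2 kg, with a rigid upright handle bridging its top: a wooden bar 12 mm thick along the can's x, 40 mm long along its y, 12 mm high, its middle 105 mm above the can's underside. Origin: centre of its underside; z up. Starts on the stand. Two or three of the three cans are present.
- ball1_center (a point): Centre of a loose plain wooden ball, 38 mm in diameter, 22 g, at the start inside the tube. It rolls.
- ball2_center (a point): Centre of a loose plain wooden ball, 38 mm in diameter, 22 g, at the start inside the tube. It rolls.
- ball3_center (a point): Centre of a loose plain wooden ball, 38 mm in diameter, 22 g, at the start inside the tube. It rolls.
- glue: Bystander: glue bottle, 52 mm across, 150 mm high, upright; origin under its middle.
- jar: Bystander: glass screw-top jar, 64 mm across, 80 mm high; origin under its middle.
- screwdriver: Bystander: screwdriver lying on the bench; origin under its middle.
- hammer: Bystander: hammer lying on the bench; origin under its middle.
- tape: Bystander: tape measure, a 70 x 70 x 35 mm rounded box; origin under its middle.
- offcut: Bystander: length of planed wood, 40 x 160 x 40 mm; origin under its middle.

How it is judged:
On the way, in this order (a step that is already met when the one before it is completed fails the run):
1. every can present stands upright on the mat, released (x of can1 in the frame of mat between -0.08 and 0.08 m and y of can1 in the frame of mat between -0.17 and 0.17 m and height (world z) of each of can1, can2, can3 below 0.015 m and angle between each of can1, can2, can3's own z axis and vertical below 0.15 rad and linear speed of each of can1, can2, can3 below 0.03 m/s and x of can2 in the frame of mat between -0.08 and 0.08 m and y of can2 in the frame of mat between -0.17 and 0.17 m and x of can3 in the frame of mat between -0.08 and 0.08 m and y of can3 in the frame of mat between -0.17 and 0.17 m and contact force between the fingers and can1 below 0.1 N and contact force between the fingers and can2 below 0.1 N and contact force between the fingers and can3 below 0.1 N), for 0.2 s.
2. the tube, the balls still in it, rests leaning on the step (25 to 65 degrees from upright), its foot near the bench, not touched by the gripper (angle between tube's own z axis and vertical between 0.44 and 1.13 rad and contact force between tube and stand above 0.1 N and height (world z) of tube below 0.05 m and contact force between each of the arm, the fingers and tube below 0.05 N and linear speed of tube below 0.03 m/s and z of ball1_center in the frame of tube between 0 and 0.27 m and x of ball1_center in the frame of tube between -0.03 and 0.03 m and y of ball1_center in the frame of tube between -0.03 and 0.03 m and z of ball2_center in the frame of tube between 0 and 0.27 m and x of ball2_center in the frame of tube between -0.03 and 0.03 m and y of ball2_center in the frame of tube between -0.03 and 0.03 m and z of ball3_center in the frame of tube between 0 and 0.27 m and x of ball3_center in the frame of tube between -0.03 and 0.03 m and y of ball3_center in the frame of tube between -0.03 and 0.03 m), for 0.3 s.
3. held on its lower half, the tube is tipped past level, mouth down (angle between tube's own z axis and vertical above 1.66 rad and z of the grasp point in the frame of tube below 0.14 m and contact force between the fingers and tube above 0.5 N), for 0.1 s.
4. every ball is in the tray (x of ball1_center in the frame of tray between -0.105 and 0.105 m and y of ball1_center in the frame of tray between -0.115 and 0.115 m and height (world z) of each of ball1_center, ball2_center, ball3_center below 0.075 m and x of ball2_center in the frame of tray between -0.105 and 0.105 m and y of ball2_center in the frame of tray between -0.115 and 0.115 m and x of ball3_center in the frame of tray between -0.105 and 0.105 m and y of ball3_center in the frame of tray between -0.115 and 0.115 m), for 0.2 s.
5. the emptied tube stands upright on the bench, on the side of the step away from the tray, released (angle between tube's own z axis and vertical below 0.1 rad and height (world z) of tube below 0.012 m and linear speed of tube below 0.03 m/s and x of tube in the frame of stand below -0.06 m and contact force between the fingers and tube below 0.05 N), for 0.2 s.
At the end, for the whole second after the job is handed in: Every ball lies in the tray; every can present stands upright (within 0.15 rad) on the step, its middle over the board; the tube stands upright (within 0.1 rad) and at rest on the bench on the side of the step away from the tray (all of step 4 and x of can1 in the frame of stand between -0.06 and 0.06 m and y of can1 in the frame of stand between -0.18 and 0.18 m and height (world z) of can1 between 0.08 and 0.1 m and angle between each of can1, can2, can3's own z axis and vertical below 0.15 rad and x of can2 in the frame of stand between -0.06 and 0.06 m and y of can2 in the frame of stand between -0.18 and 0.18 m and height (world z) of can2 between 0.08 and 0.1 m and x of can3 in the frame of stand between -0.06 and 0.06 m and y of can3 in the frame of stand between -0.18 and 0.18 m and height (world z) of can3 between 0.08 and 0.1 m and angle between tube's own z axis and vertical below 0.1 rad and height (world z) of tube below 0.012 m and linear speed of tube below 0.03 m/s and x of tube in the frame of stand below -0.06 m); the robot touches nothing.
It fails at once if the tube tipped past level while held on its upper half (angle between tube's own z axis and vertical above 1.62 rad and z of the grasp point in the frame of tube above 0.145 m and contact force between the fingers and tube above 0.5 N).
It fails at once if a bystander moved more than 50 mm (distance of any of glue, jar, screwdriver, hammer, tape, offcut from where it was at the start of the episode above 0.05 m).
Of can1, can2, can3 only 2 to 3 are there at a start; the rules pass over those that are not, and their reading is None.
At some moment in a run one of can1, can2, can3 may be knocked a few centimetres aside while the robot is not near it.
It also fails if it takes over 210 s, if anything falls off the work surface, if the arm or the gripper's body presses on something with over 40 N, if the wrist force passes 120 N, or if a joint passes its speed limit or range.

## Robot

A 6-joint arm with a two-finger parallel gripper is mounted at the origin on the work surface. World frame = base frame: x ahead of the robot, y to its left, z up, the work surface at z = 0. Lengths are in m, angles in rad, forces in N, time in s.
With the tool pointing down it reaches from about 0.375 to 0.925 m from the base axis. Payload 5.7 kg.
Tool frame: the origin (TCP) lies midway between the tips of the shut fingers; the grasp point (between the pads) lies 19 mm behind it; z points along the fingers, y is the line along which they close (so a half turn about z gives the same grasp; the last joint's range is limited). The gripper opens to 88 mm and grips with 3 to 60 N. Pads are 20 mm wide; open, the fingers measure 115 mm over their backs; the gripper's body (75 mm by 178 mm) begins 61 mm behind the grasp point.
Start: joints at [-1.357, 0.359, 1.51, -0, 1.272, -0.115], TCP at [0.194, -0.568, 0.223] pointing down, gripper open.
Joint ranges: [-2.97, 2.97], [-1.01, 2.36], [0.21, 2.38], [-0.96, 4.11], [0.2, 2.71], [-2.98, 2.98]. Speed limits (rad/s): [2.39, 2.39, 3.14, 3.14, 3.14, 3.14].

## Interface

Orientations are given as a unit quaternion [x, y, z, w].
In Python, from bench import move_ptp, servo_line, goto_joints, move_gripper, sleep, inverse_kinematics, capture, PlanningError, close_job, spot_in, silhouettes, current_clock, current_joint_pos, current_qvel, current_joint_torque, current_position, current_orientation, current_force, current_torque, current_finger_gap, current_grip_force gives the robot as it stands. Calls block until the motion is done:
- move_ptp(position, orientation): joint-space move of the TCP to a pose.
- servo_line(position, orientation=None, rate=0.15, contact_N=None): straight line of the TCP; orientation=None keeps the orientation; rate is the mean speed in m/s. With contact_N (N) it stops when the force on the tool has changed by that much, and returns True; else False.
- goto_joints(angles): joint-space move.
- move_gripper(opening): finger opening in m; the grip force is fixed at half the most; returns when the fingers have stopped.
- sleep(seconds).
- inverse_kinematics(position, orientation): joint angles nearest the present ones, or None.
- capture(name): name is "scene" or "side" or "wrist"; returns a dict with "image" (400x640x3 uint8, blue, green, red), "range_z" (400x640 float32, m along the optical axis (not along the pixel's ray), 0 where there is no reading), "intrinsics" (3x3 intrinsics, pixels), "R" (3x3) and "t" (3): a world point X has camera coordinates R X + t. Camera axes: x right, y down, z forward; pixel columns grow to the right and rows downward; lengths in m; the calibration is good to about 2 mm. A picture is of the moment at which its call begins.
A pose or a line that the arm cannot do raises PlanningError and nothing moves.
- close_job(): hands the job in; it is judged then, once.
Trained networks look in the newest picture that a camera, given by its name, has taken for a name from the list of things; names that differ only in an ending like _2 or _b are one class to them, and where a whole thing is asked for, a point or a joint stands for the part that bears it (a point fixed in the world has none). Each returns a list of dicts, best first, with "conf" (0 to 1); they miss things now and then, are a little off and sometimes report something else, mostly with a low value. They report only what shows in the picture. A call takes as long as a camera call.
- spot_in(camera, query): "xy" ([column, row] in pixels, amid what is visible of it).
- silhouettes(camera, query): "region" (400x640 bool, what is visible of it) and "xy" ([column, row] in pixels, amid what is visible of it).
Readings, each from a call of its own:
- current_clock(): time.
- current_joint_pos(): joint angles.
- current_qvel(): joint speeds.
- current_joint_torque(): joint torques, N m.
- current_position(): TCP position.
- current_orientation(): TCP orientation.
- current_force(): force on the tool from outside, world axes, zero at the start.
- current_torque(): the same for the moment, N m.
- current_finger_gap(): finger opening in m.
- current_grip_force(): force on a finger pad.
Only numpy, scipy, OpenCV 4.12 (cv2) and the standard library are available. Lean on these libraries where they do the work, as an engineer would, in place of code of your own. Each camera call takes 0.05 s, during which the arm holds its last target. There are 200 camera calls.

## Working session

There is one attempt and no reset: what is moved stays moved. The work goes in short steps, each a Python script; the robot and the scene stay as the last script left them, time stands still between calls to the robot, and variables do not carry over. Pictures are saved under pics/ and viewed, at most 14 in all, crops included, and the job is handed in when it is done.

```bash
ls; mkdir -p pics; python3 - <<'E'
from bench import *
import cv2,numpy as np
a=capture("scene");b=capture("side")
cv2.imwrite("pics/s0.png",a["image"]);cv2.imwrite("pics/d0.png",b["image"])
for c in(a,b):print(c["t"],(-c["R"].T@c["t"]).round(3),c["intrinsics"][0,0])
print(current_clock())
E
```

```text
bench.py
pics
[ 0.05086129 -0.30649833  2.0682702 ] [1.61  0.248 1.312] 481.0746296962608
[0.60016372 0.09378833 1.16074564] [0.524 0.775 0.917] 377.7219589668805
0.1
```

View pics/s0.png

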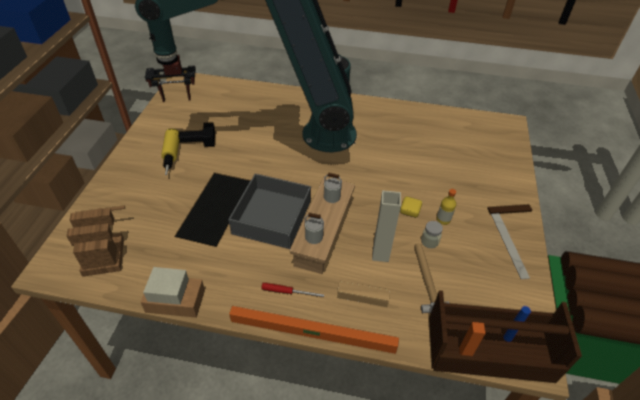

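View pics/d0.png

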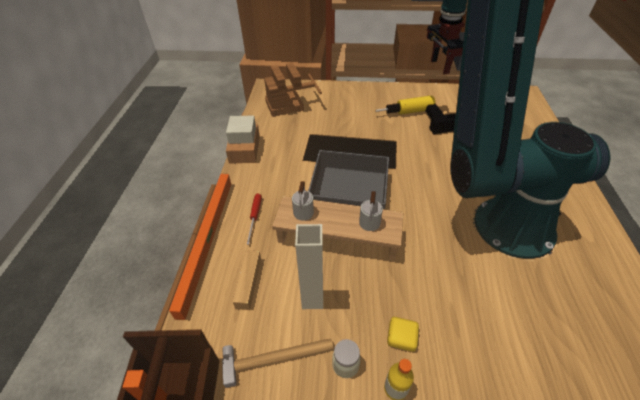

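Two cans are on the step, at scene pixels (332,187) and (314,230). The tube is at (388,225), the tray at (270,210) and the mat at (215,208). Next I'll measure the poses.

```bash
cat > h.py <<'E'
from bench import *
import numpy as np, cv2
from scipy.spatial.transform import Rotation as Ro
def cloud(c,m=None):
    d=c["range_z"]; ok=d>0
    if m is not None: ok&=m
    v,u=np.nonzero(ok); z=d[v,u]
    P=np.linalg.inv(c["intrinsics"])@np.array([u*z,v*z,z])
    return (c["R"].T@(P-c["t"][:,None])).T
def rect(P):
    (cx,cy),(w,h),a=cv2.minAreaRect(P[:,:2].astype(np.float32))
    return np.array([cx,cy,w,h]).round(4),round(a,1)
def Q(zdir,ydir):
    z=np.array(zdir,float);z/=np.linalg.norm(z);y=np.array(ydir,float);y-=z*(y@z);y/=np.linalg.norm(y)
    return Ro.from_matrix(np.c_[np.cross(y,z),y,z]).as_quat()
E
python3 - <<'E'
from h import *
H=dict(stand=(.08,.1),tray=(.07,.09),mat=(-.005,.015),tube=(.265,.3))
for cam in("scene","side"):
    c=capture(cam)
    for n in("stand","tray","mat","tube"):
        for s in silhouettes(cam,n)[:1]:
            P=cloud(c,cv2.erode(s["region"].astype(np.uint8),np.ones((2,2)))>0);lo,hi=H[n];q=P[(P[:,2]>lo)&(P[:,2]<hi)]
            print(cam,n,round(s["conf"],2),len(P),len(q),*(rect(q) if len(q)>5 else ()),q.mean(0).round(3))
    for s in silhouettes(cam,"can1"):
        P=cloud(c,s["region"]); P=P[P[:,2]>.02]
        L=P[(P[:,2]>.145)&(P[:,2]<.165)];B=P[(P[:,2]>.185)&(P[:,2]<.215)]
        print(cam,"can",round(s["conf"],2),s["xy"],len(P),len(L),len(B),L.mean(0).round(3),rect(L)if len(L)>3 else 0,B.mean(0).round(3) if len(B) else 0,rect(B)if len(B)>3 else 0,P[:,2].max())
    for n in("glue","jar","tape","offcut","hammer","screwdriver"):
        for s in silhouettes(cam,n)[:1]:
            P=cloud(c,s["region"]);print(cam,n,round(s["conf"],2),P.min(0).round(3),P.max(0).round(3))
E
```

```text
scene stand 0.75 2186 1768 [0.5418 0.0781 0.1185 0.3593] 83.7 [0.575 0.084 0.09 ]
scene tray 0.92 4185 476 [ 0.5109 -0.1051  0.2401  0.2476] 85.2 [ 0.532 -0.105  0.077]
scene mat 0.58 2815 2790 [ 0.5111 -0.3355  0.1578  0.3445] 87.2 [ 0.524 -0.335  0.005]
scene tube 0.72 1272 172 [0.5958 0.2847 0.0619 0.0566] 5.4 [0.601 0.288 0.275]
scene can 0.8 [332.5, 183.6] 460 202 58 [0.454 0.088 0.156] (array([0.4505, 0.0859, 0.0618, 0.057 ]), 26.7) [0.452 0.088 0.198] (array([0.4507, 0.0866, 0.0515, 0.0152]), 82.0) 0.20664332241654423
scene can 0.74 [281.1, 287.0] 175 0 0 [nan nan nan] 0 0 0 0.03115775618131355
scene can 0.65 [315.3, 227.7] 478 236 53 [0.645 0.062 0.156] (array([0.6418, 0.0612, 0.0601, 0.0563]), 24.6) [0.642 0.065 0.197] (array([0.6405, 0.0661, 0.0448, 0.0145]), 89.3) 0.20489700106347197
scene glue 0.95 [0.374 0.465 0.005] [0.421 0.514 0.155]
scene jar 0.64 [ 0.423  0.415 -0.005] [0.536 0.49  0.088]
scene tape 0.54 [ 0.296  0.315 -0.005] [0.616 0.413 0.273]
scene offcut 0.69 [ 0.725  0.168 -0.007] [0.798 0.331 0.049]
scene hammer 0.73 [ 0.539  0.397 -0.005] [0.809 0.471 0.07 ]
[... 426 characters left out ...]
0.072 0.199] (array([0.6379, 0.0698, 0.0412, 0.0121]), 81.7) 0.2045452162674302
side can 0.57 [368.8, 212.9] 641 302 68 [0.449 0.096 0.157] (array([0.4482, 0.0909, 0.0583, 0.0577]), 69.8) [0.448 0.095 0.2  ] (array([0.448 , 0.0923, 0.048 , 0.0114]), 83.3) 0.2051930335326406
side glue 0.91 [ 0.346  0.434 -0.   ] [0.414 0.519 0.154]
side jar 0.85 [ 0.466  0.396 -0.001] [0.535 0.48  0.087]
side tape 0.55 [0.324 0.337 0.002] [0.403 0.41  0.042]
side offcut 0.86 [ 0.751  0.138 -0.003] [0.807 0.33  0.046]
side hammer 0.8 [ 0.534  0.399 -0.002] [0.792 0.519 0.031]
side screwdriver 0.55 [ 0.792 -0.065  0.007] [0.817 0.122 0.03 ]<stdin>:12: RuntimeWarning: Mean of empty slice.
  ret = um.true_divide(
```

```bash
cat >> h.py <<'E'
SC=np.array([.538,.079]); th=np.deg2rad(-6.4)
SX=np.array([np.sin(th),-np.cos(th),0]); SY=np.array([np.cos(th),np.sin(th),0]); UZ=np.array([0,0,1.])
def W(x,y,z): return np.r_[SC,0]+SX*x+SY*y+UZ*z
def tubepose(ox,oz,y,t,z0,b,sg=1,yaw=0):
    """tcp pose: tube underside centre at stand (ox,y,oz), tilted t towards +x, gripped z0 up the axis,
    tool b below horizontal when the tube is upright. yaw turns about the vertical."""
    g=W(ox+z0*np.sin(t),y,oz+z0*np.cos(t)); r=Ro.from_rotvec([0,0,yaw])
    zd=r.apply(SX*np.cos(b+t)-UZ*np.sin(b+t)); 
    return g+.019*zd, Q(zd,sg*r.apply(SY))
def cans(cam,zb):
    c=capture(cam); out=[]
    for s in silhouettes(cam,"can1"):
        P=cloud(c,s["region"])
        L=P[(P[:,2]>zb+.055)&(P[:,2]<zb+.075)];B=P[(P[:,2]>zb+.098)&(P[:,2]<zb+.122)]
        if len(L)>60 and len(B)>10:
            r,a=rect(B); a=a if r[2]>r[3] else a-90
            out.append((rect(L)[0][:2],r[:2],(a+90)%180-90,len(P)))
    return out
E
python3 - <<'E'
from h import *
d=np.deg2rad
c0=lambda t:(-.15-.028*np.cos(t),.028*np.sin(t))
for sg in(1,-1):
  print("sg",sg)
  for n,p in dict(grab=tubepose(-.211,0,.034,0,.24,d(45),sg,d(11)),lean=tubepose(*c0(d(45)),0,d(45),.24,d(45),sg),
    re22=tubepose(*c0(d(45)),0,d(45),.105,d(22),sg),re0=tubepose(*c0(d(45)),0,d(45),.105,d(0),sg),
    p80=tubepose(-.13,.16,0,d(80),.105,d(22),sg),p110=tubepose(-.11,.2,0,d(112),.105,d(22),sg),
    up22=tubepose(-.16,0,0,0,.105,d(22),sg),up22b=tubepose(-.13,0,.05,0,.105,d(22),sg),up0=tubepose(-.16,0,0.05,0,.105,0,sg),
    can=(W(0,0,.2),Q(-UZ,sg*SY)),mat=(np.array([.6,-.335,.1]),Q(-UZ,sg*SY))).items():
    q=inverse_kinematics(*p);print(n,p[0].round(3),None if q is None else np.round(q,2))
E
```

```text
sg 1
grab [0.596 0.272 0.227] [ 0.67  0.72  1.14 -0.64  1.75  0.62]
lean [0.538 0.079 0.171] [ 0.02  0.33  1.69 -0.    1.11  0.13]
re22 [0.548 0.167 0.077] [ 0.4   0.61  1.57 -0.37  1.19  0.69]
re0 [0.547 0.161 0.081] [ 0.54  0.79  1.42 -0.6   1.5   0.88]
p80 [0.541 0.109 0.16 ] [-0.07  0.34  1.74  0.24  1.07 -0.08]
p110 [0.541 0.105 0.147] [-0.43  0.5   1.83  0.78  1.22 -0.75]
up22 [0.554 0.22  0.098] [ 0.68  1.04  1.13 -0.76  1.91  0.91]
up22b [0.6   0.185 0.098] [ 0.62  1.05  1.1  -0.82  1.89  0.85]
up0 [0.603 0.214 0.105] None
can [0.538 0.079 0.2  ] [ 0.02  0.3   1.66 -0.    1.18  0.13]
mat [ 0.6   -0.335  0.1  ] [-0.61  0.6   1.43 -0.    1.12 -0.5 ]
sg -1
grab [0.596 0.272 0.227] [ 0.67  0.72  1.14 -0.64  1.75 -2.52]
lean [0.538 0.079 0.171] None
re22 [0.548 0.167 0.077] [ 0.4   0.61  1.57 -0.37  1.19 -2.45]
re0 [0.547 0.161 0.081] [ 0.54  0.79  1.42 -0.6   1.5  -2.27]
p80 [0.541 0.109 0.16 ] None
p110 [0.541 0.105 0.147] [-0.43  0.5   1.83  0.78  1.22  2.39]
up22 [0.554 0.22  0.098] [ 0.68  1.04  1.13 -0.76  1.91 -2.23]
up22b [0.6   0.185 0.098] [ 0.62  1.05  1.1  -0.82  1.89 -2.29]
up0 [0.603 0.214 0.105] None
can [0.538 0.079 0.2  ] None
mat [ 0.6   -0.335  0.1  ] [-0.61  0.6   1.43 -0.    1.12  2.64]
```

```bash
cat >> h.py <<'E'
def carry(xy,zb,yaw,to,zt,tyaw):
    """yaw: direction (deg) of finger closing"""
    f=lambda a:Q(-UZ,[np.cos(np.deg2rad(a)),np.sin(np.deg2rad(a)),0])
    move_gripper(.05)
    move_ptp([*xy,zb+.22],f(yaw)); servo_line([*xy,zb+.086],rate=.12)
    move_gripper(0.0); g=current_finger_gap(); print("gap",g)
    servo_line([*xy,.30],rate=.2)
    move_ptp([*to,.30],f(tyaw)); servo_line([*to,zt+.15],rate=.2); servo_line([*to,zt+.0875],rate=.06)
    move_gripper(.04); servo_line([*to,zt+.22],rate=.2)
E
python3 - <<'E'
from h import *
carry((.4493,.089),.09,-7,(.43,-.335),.004,-4)
carry((.639,.066),.09,-7,(.59,-.335),.004,-4)
for cam in("scene","side"):
    for c in cans(cam,.004): print(cam,c)
    c=capture(cam)
cv2.imwrite("pics/s1.png",capture("scene")["image"]);print(current_clock())
E
```

```text
gap 0.011448664786283647
gap 0.01171084639149126
scene (array([ 0.435 , -0.3382]), array([ 0.4341, -0.334 ]), 87.4, 364)
scene (array([ 0.5909, -0.3395]), array([ 0.5923, -0.3362]), 80.5, 462)
side (array([ 0.5865, -0.3359]), array([ 0.5894, -0.3267]), -86.4, 322)
side (array([ 0.4284, -0.3325]), array([ 0.4289, -0.3287]), 88.80000000000001, 380)
22.5333
```

View pics/s1.png

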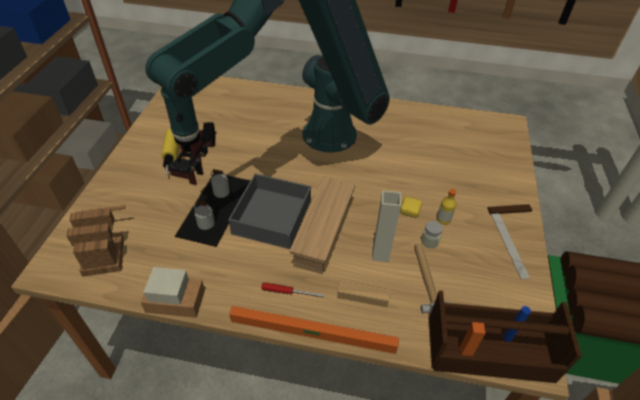

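Both cans stand on the mat, at (219,186) and (205,215), and the step is clear. I'll re-measure the stand, then grasp and lean the tube.

```bash
python3 - <<'E'
from h import *
d=np.deg2rad
for cam in("scene","side"):
    c=capture(cam)
    for n,lo,hi in(("stand",.08,.1),("tube",.265,.3)):
        s=silhouettes(cam,n)[0];P=cloud(c,s["region"]);q=P[(P[:,2]>lo)&(P[:,2]<hi)];print(cam,n,rect(q))
sx,sy=((np.array([.595,.286])-SC)@SX[:2],(np.array([.595,.286])-SC)@SY[:2]);print(sx,sy)
z0,b=.24,d(45)
p,q=tubepose(sx,0,sy,0,z0,b,1,d(11)); app=p-.13*Ro.from_quat(q).as_matrix()[:,2]
move_gripper(.088); move_ptp(app+[0,0,.06],q); servo_line(app,q); print("contact",servo_line(p,q,rate=.1,contact_N=8))
move_gripper(0.); print(current_finger_gap(),current_grip_force(),current_position()-p)
E
```

```text
scene stand (array([0.5373, 0.0769, 0.1213, 0.3691]), 83.5)
scene tube (array([0.5943, 0.2844, 0.0649, 0.0561]), 5.0)
side stand (array([0.5357, 0.0781, 0.1239, 0.3594]), 83.4)
side tube (array([0.5942, 0.2864, 0.0544, 0.0582]), 4.3)
-0.21206368840200396 0.03357070242544456
contact False
0.055913027608023726 29.99827042222023 [5.96232763e-05 6.24589948e-05 3.52720249e-05]
```

```bash
python3 - <<'E'
from h import *
d=np.deg2rad; z0,b=.24,d(45)
sx,sy=-.212,.0336
def go(cx,cz,y,t,yaw=0,rate=.12,**k):  # cx,cz: foot corner (+x side)
    p,q=tubepose(cx-.028*np.cos(t),cz+.028*np.sin(t),y,t,z0,b,1,yaw); return servo_line(p,q,rate=rate,**k)
go(sx+.028,.05,sy,0,d(11))
go(-.17,.05,0,0,0)
for t in(15,30,45): go(-.155,.05,0,d(t))
go(-.155,.012,0,d(45),rate=.06)
print("touch",go(-.153,-.006,0,d(45),rate=.02,contact_N=4)); print(current_position(),tubepose(-.153-.0198,.0198,0,d(45),z0,b)[0])
cv2.imwrite("pics/d2.png",capture("side")["image"]); print(current_force())
E
```

```text
touch True
[0.53839052 0.08214803 0.16937246] [0.53834493 0.08207509 0.17050563]
[ 0.23760638 -2.1245851   2.9636542 ]
```

View pics/d2.png

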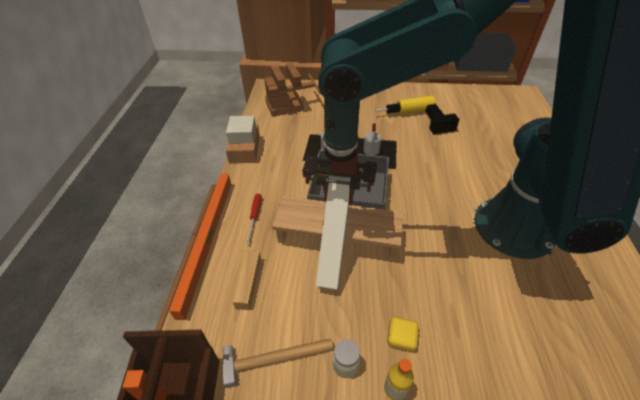

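The tube lies against the step's edge with its foot at (330,285) and touches at the expected height. I'll release it and check.

```bash
python3 - <<'E'
from h import *
p=np.array(current_position())
move_gripper(.088); servo_line(p+[0,0,.16],rate=.15); sleep(.5)
for cam in("side","scene"):
    c=capture(cam); s=silhouettes(cam,"tube")[0]
    P=cloud(c,cv2.erode(s["region"].astype(np.uint8),np.ones((3,3)))>0); P=P[P[:,2]>.01]; 
    X=np.c_[(P-np.r_[SC,0])@SX,(P-np.r_[SC,0])@SY,P[:,2]]
    # top face in x-z: points by bins
    print(cam,s["conf"],len(X))
    f=X[(X[:,0]<-.06)&(X[:,0]>-.15)]
    for lo in np.arange(-.21,.06,.03):
        k=X[(X[:,0]>lo)&(X[:,0]<lo+.03)]
        if len(k): print(round(lo+.015,3),"z90",np.percentile(k[:,2],90).round(3),"y",np.percentile(k[:,1],[3,97]).round(3),len(k))
cv2.imwrite("pics/d3.png",capture("side")["image"]);print(current_clock())
E
```

```text
side 0.82 2161
-0.195 z90 0.053 y [-0.025  0.021] 103
-0.165 z90 0.079 y [-0.028  0.022] 319
-0.135 z90 0.107 y [-0.028  0.022] 325
-0.105 z90 0.135 y [-0.029  0.022] 331
-0.075 z90 0.163 y [-0.028  0.022] 319
-0.045 z90 0.192 y [-0.028  0.022] 334
-0.015 z90 0.22 y [-0.028  0.022] 325
0.015 z90 0.231 y [-0.027  0.023] 105
scene 0.9 1692
-0.195 z90 0.054 y [-0.021  0.031] 32
-0.165 z90 0.077 y [-0.018  0.03 ] 179
-0.135 z90 0.103 y [-0.017  0.031] 221
-0.105 z90 0.131 y [-0.022  0.03 ] 242
-0.075 z90 0.159 y [-0.018  0.03 ] 242
-0.045 z90 0.187 y [-0.021  0.031] 256
-0.015 z90 0.216 y [-0.02  0.03] 263
0.015 z90 0.23 y [-0.025  0.031] 195
0.045 z90 0.202 y [-0.029  0.028] 62
36.1167
```

View pics/d3.png

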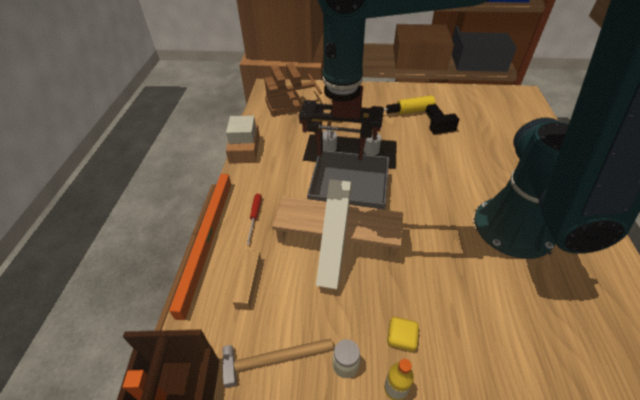

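The released tube rests at about 46° with its balls inside. Its foot is at (330,285) and its mouth at (340,185). Next I'll regrasp it on the lower half and pour.

```bash
cat >> h.py <<'E'
d=np.deg2rad; Z0,B=.105,d(22)
def gob(ox,oz,y,t,rate=.12,ptp=False,**k):
    p,q=tubepose(ox,oz,y,d(t),Z0,B)
    return servo_line(p,q,rate=rate,**k)
def gom(mx,mz,y,t,**k): # by mouth centre
    return gob(mx-.28*np.sin(d(t)),mz-.28*np.cos(d(t)),y,t,**k)
E
python3 - <<'E'
from h import *
ox,oz=-.153-.028*np.cos(d(46)),.028*np.sin(d(46))
p,q=tubepose(ox,oz,0,d(46),Z0,B); app=p-.13*Ro.from_quat(q).as_matrix()[:,2]
move_ptp(app+[0,0,.08],q); servo_line(app,q,rate=.2); print("contact",servo_line(p,q,rate=.08,contact_N=8))
move_gripper(0.); print(current_finger_gap(),current_grip_force(),current_position()-p)
gob(ox,oz+.06,0,46)
gom(.09,.26,0,60); gom(.13,.22,0,80,rate=.1)
print(current_clock(),current_finger_gap())
cv2.imwrite("pics/d4.png",capture("side")["image"])
E
```

```text
contact False
0.05582894796704581 29.99988578259945 [-2.33187179e-06  5.57695982e-05  6.50504487e-06]
41.3167 0.05572954897715716
```

View pics/d4.png

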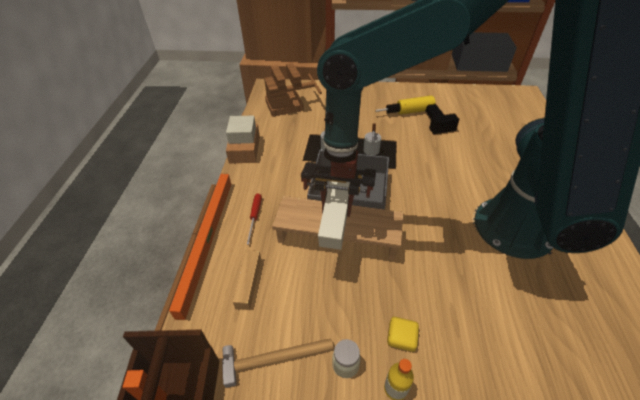

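```bash
python3 - <<'E'
from h import *
gom(.14,.165,0,90,rate=.1); gom(.145,.145,0,97,rate=.06); sleep(.2); gom(.145,.132,0,112,rate=.05); sleep(1.0)
cv2.imwrite("pics/s5.png",capture("scene")["image"])
c=capture("scene")
for s in silhouettes("scene","ball1_center"): print(s["conf"],s["xy"],np.median(cloud(c,s["region"]),0).round(3))
print(current_finger_gap(),current_clock())
E
```

```text
0.05589335988076826 44.2333
```

View pics/s5.png

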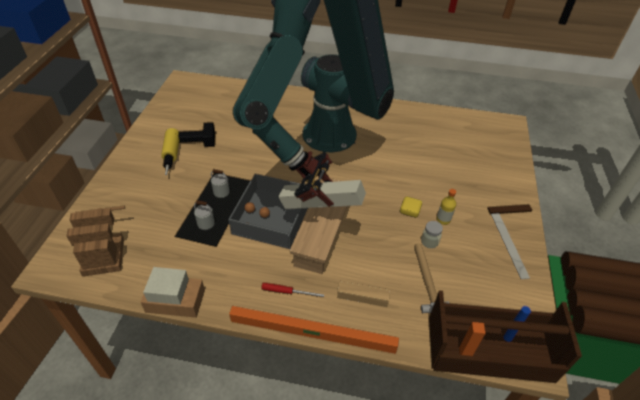

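Two balls are in the tray, at (249,208) and (265,212). The third is hidden or still in the tube, so I'll tip further and look again.

```bash
python3 - <<'E'
from h import *
gom(.14,.14,0,122,rate=.05); sleep(.6)
gom(.10,.25,0,105,rate=.1); sleep(.4)
a=capture("scene")["image"];b=capture("side")["image"]
f=lambda i,y,x:cv2.resize(i[y:y+120,x:x+160],(480,360),interpolation=2)
cv2.imwrite("pics/c6.png",np.vstack([f(a,150,190),f(b,110,280)])[:, :][:600] if 0 else np.hstack([cv2.resize(f(a,150,190),(400,300)),cv2.resize(f(b,110,280),(400,300))]))
print(current_clock())
E
```

```text
47.2167
```

View pics/c6.png

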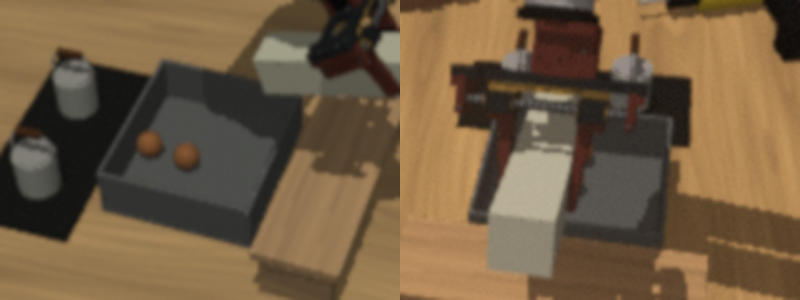

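```bash
python3 - <<'E'
from h import *
gom(.09,.27,-.07,105,rate=.15); gom(.05,.36,-.07,97,rate=.15); sleep(.3)
for n in("scene","side"):
    c=capture(n); b=c["image"]
    for s in silhouettes(n,"ball1_center"): print(n,round(s["conf"],2),s["xy"],np.median(cloud(c,s["region"]),0).round(3))
cv2.imwrite("pics/c7.png",cv2.resize(b[90:240,240:440],(800,600),interpolation=2))
E
```

```text
scene 0.35 [214.1, 217.8] [ 0.542 -0.316  0.005]
```

View pics/c7.png

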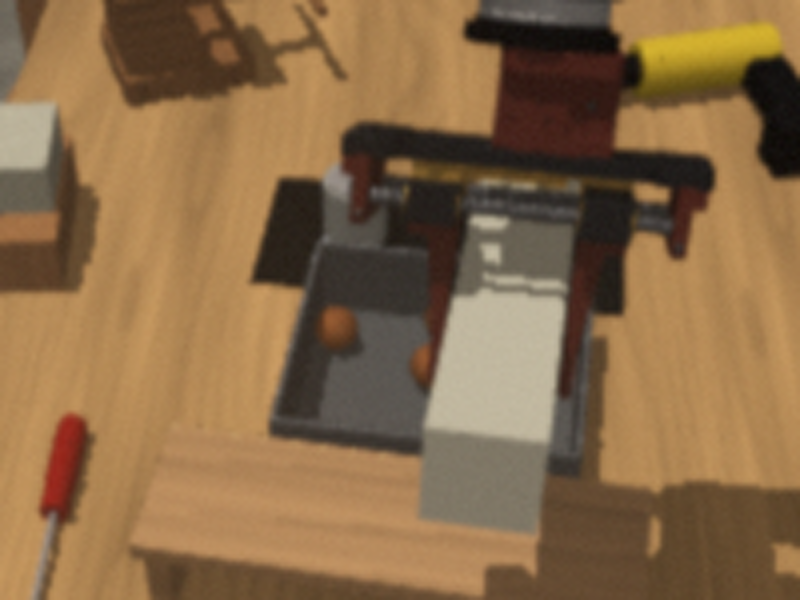

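The side crop shows a ball at (335,328) and another at (425,365), partly hidden by the tube. I'll locate them by colour in both cameras.

```bash
cat >> h.py <<'E'
def balls(n):
    c=capture(n); h=cv2.cvtColor(c["image"],cv2.COLOR_BGR2HSV).astype(int); D=c["range_z"]
    v,u=np.indices(D.shape); P=np.einsum('ij,jkl->kli',np.linalg.inv(c["intrinsics"]),np.stack([u*D,v*D,D]))-c["t"]; P=P@c["R"]
    X=P-np.r_[SC,0]; x,y=X@SX,X@SY
    m=(x>.06)&(x<.31)&(abs(y)<.15)&(P[...,2]<.1)&(D>0)&(h[...,1]>90)&(h[...,0]<20)&(h[...,2]>50)
    k,l,s,ce=cv2.connectedComponentsWithStats(m.astype(np.uint8))
    for i in range(1,k):
        if s[i,4]>8: print(n,ce[i].round(),s[i,4],"stand xyz",x[l==i].mean().round(3),y[l==i].mean().round(3),P[l==i][:,2].max().round(3))
E
python3 - <<'E'
from h import *
for i in range(2):
    balls("scene");balls("side");sleep(.5)
E
```

```text
scene [305. 214.] 100 stand xyz 0.08 -0.03 0.094
scene [249. 207.] 93 stand xyz 0.282 0.002 0.049
scene [264. 212.] 85 stand xyz 0.221 0.007 0.049
scene [260. 246.] 609 stand xyz 0.19 0.131 0.011
side [308. 184.] 258 stand xyz 0.198 0.129 0.091
side [323. 171.] 107 stand xyz 0.252 0.087 0.05
side [347. 170.] 9 stand xyz 0.276 0.009 0.037
side [345. 181.] 43 stand xyz 0.216 0.007 0.047
side [389. 192.] 175 stand xyz 0.223 -0.142 0.058
side [338. 203.] 16 stand xyz 0.08 0.011 0.092
scene [305. 215.] 102 stand xyz 0.08 -0.027 0.094
scene [249. 207.] 91 stand xyz 0.281 0.003 0.047
scene [264. 212.] 88 stand xyz 0.221 0.008 0.047
scene [260. 246.] 614 stand xyz 0.189 0.131 0.012
side [308. 185.] 249 stand xyz 0.194 0.129 0.092
side [323. 171.] 110 stand xyz 0.252 0.087 0.047
side [347. 169.] 10 stand xyz 0.28 0.01 0.038
side [345. 181.] 42 stand xyz 0.216 0.007 0.047
side [389. 192.] 173 stand xyz 0.223 -0.142 0.056
side [338. 203.] 14 stand xyz 0.079 0.011 0.091
```

All three balls are in the tray, at stand positions (0.28,0.00), (0.22,0.01) and (0.25,0.09). Now I'll stand the tube up.

```bash
python3 - <<'E'
from h import *
for a in [(-.23,.36,0,85),(-.20,.28,.03,60),(-.16,.24,.06,35),(-.135,.2,.06,15),(-.13,.16,.06,0),(-.13,.03,.06,0)]:
    gob(*a[:3],a[3],rate=.15)
cv2.imwrite("pics/s8.png",capture("scene")["image"])
print(gob(-.13,-.006,.06,0,rate=.02,contact_N=4)); print(current_position()-tubepose(-.13,0,.06,0,Z0,B)[0],current_clock())
E
```

```text
True
[-3.92714516e-05  2.99513398e-05  1.82564176e-03] 55.275
```

View pics/s8.png

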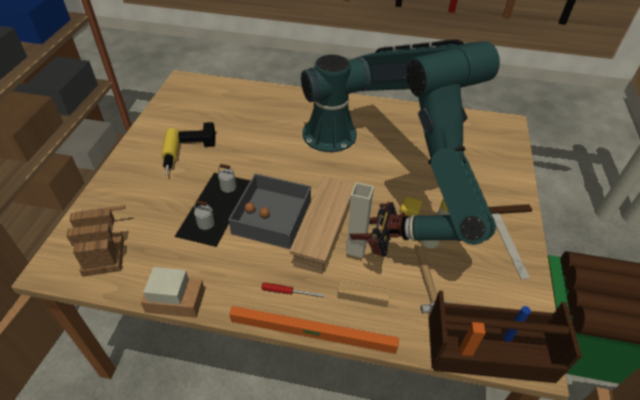

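The tube is upright at (360,218). The can at (226,178) has been knocked a little on the mat. I'll release the tube, back off and measure again.

```bash
python3 - <<'E'
from h import *
move_gripper(.088)
p=np.array(current_position());z=Ro.from_quat(current_orientation()).as_matrix()[:,2]
servo_line(p-.1*z,rate=.1); servo_line(p-.1*z+[0,0,.2],rate=.2)
move_ptp([.45,0.0,.35],Q(-UZ,SY)); move_ptp([.40,-.15,.35],Q(-UZ,SY))
for cam in("scene","side"):
    c=capture(cam); s=silhouettes(cam,"tube")[0]; P=cloud(c,s["region"]); 
    for lo,hi in((.27,.29),): 
        k=P[(P[:,2]>lo)&(P[:,2]<hi)]; print(cam,"tube top",rect(k),P[:,2].max())
    for k in cans(cam,.004): print(cam,k)
    cv2.imwrite(f"pics/{cam}9.png",c["image"])
print(current_clock())
E
```

```text
Traceback (most recent call last):
host.PlanningError: the arm cannot follow that straight line within its joint ranges
```

```bash
python3 - <<'E'
from h import *
p=np.array(current_position());z=Ro.from_quat(current_orientation()).as_matrix()[:,2]
for s in(.06,.05,.04,.03):
    try: servo_line(p-s*z,rate=.1); print("back",s); break
    except PlanningError: pass
p=np.array(current_position())
servo_line(p+[0,0,.24],rate=.2)
move_ptp([.45,0.0,.38],Q(-UZ,SY)); move_ptp([.40,-.15,.35],Q(-UZ,SY))
for cam in("scene","side"):
    c=capture(cam); s=silhouettes(cam,"tube")[0]; P=cloud(c,s["region"]); 
    k=P[(P[:,2]>.27)&(P[:,2]<.29)]; print(cam,"tube top",rect(k),P[:,2].max())
    for k in cans(cam,.004): print(cam,k)
    cv2.imwrite(f"pics/{cam}9.png",c["image"])
print(current_clock())
E
```

```text
back 0.06Traceback (most recent call last):
  File "<stdin>", line 7, in <module>
host.PlanningError: the arm cannot follow that straight line within its joint ranges
```

```bash
python3 - <<'E'
from h import *
p=np.array(current_position())
for b,dz,dx in((30,.04,.015),(45,.1,.03),(60,.18,.03),(80,.26,.03)):
    zd=SX*np.cos(d(b))-UZ*np.sin(d(b)); servo_line(p+[0,0,dz]-SX*dx,Q(zd,SY),rate=.2)
move_ptp([.45,0.0,.40],Q(-UZ,SY)); move_ptp([.40,-.15,.35],Q(-UZ,SY))
for cam in("scene","side"):
    c=capture(cam); s=silhouettes(cam,"tube")[0]; P=cloud(c,s["region"]); 
    k=P[(P[:,2]>.27)&(P[:,2]<.29)]; print(cam,"tube top",rect(k),P[:,2].max())
    for k in cans(cam,.004): print(cam,k)
    cv2.imwrite(f"pics/{cam}9.png",c["image"])
print(current_clock())
E
```

```text
scene tube top (array([0.6127, 0.2012, 0.0563, 0.0636]), 84.3) 0.285876354517892
scene (array([ 0.4016, -0.3212]), array([ 0.4007, -0.3215]), -81.3, 375)
scene (array([ 0.594 , -0.3404]), array([ 0.5921, -0.3359]), 81.1, 425)
side tube top (array([0.6106, 0.2023, 0.0589, 0.0564]), 83.5) 0.2847710246820511
side (array([ 0.5888, -0.3363]), array([ 0.5882, -0.3364]), -86.5, 342)
side (array([ 0.3953, -0.3138]), array([ 0.3967, -0.3058]), 76.6, 293)
side (array([0.3934, 0.5062]), array([0.3897, 0.4969]), -28.299999999999997, 873)
62.3583
```

View pics/side9.png

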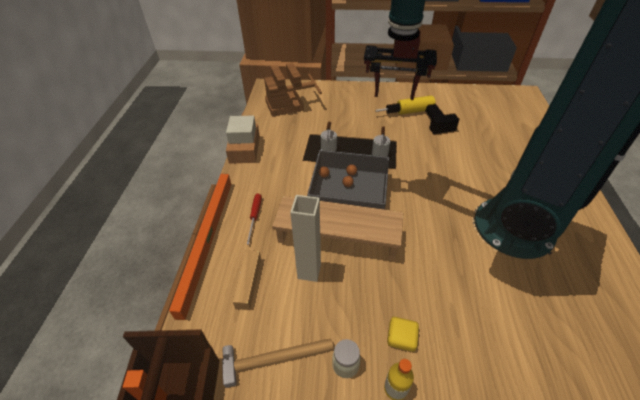

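The tube is upright at (307,240). Three balls are in the tray, at (323,172), (351,169) and (347,182). One can has shifted to about world (0.40,-0.316). Now I'll put both cans back.

```bash
python3 - <<'E'
from h import *
carry((.3985,-.3165),.004,-2,(.449,.089),.09,-6)
c=cans("scene",.004);print(c)
carry((.591,-.337),.004,-5,(.639,.066),.09,-6)
move_ptp([.42,-.2,.35],Q(-UZ,SY)); sleep(.5)
for cam in("scene","side"):
    for k in cans(cam,.09): print(cam,k)
balls("scene");balls("side")
cv2.imwrite("pics/sA.png",capture("scene")["image"]);print(current_clock())
E
```

```text
gap 0.011537001256373986
[(array([ 0.5938, -0.3388]), array([ 0.593 , -0.3359]), 89.9, 453)]
gap 0.011660479118065371
scene (array([0.4512, 0.0844]), array([0.4489, 0.085 ]), 88.9, 465)
scene (array([0.6291, 0.2107]), array([0.6263, 0.2132]), -50.9, 1412)
side (array([0.4495, 0.0856]), array([0.4483, 0.0898]), 84.4, 670)
side (array([0.6413, 0.0511]), array([0.6376, 0.0668]), 84.0, 124)
scene [305. 215.] 93 stand xyz 0.08 -0.028 0.096
scene [249. 207.] 91 stand xyz 0.282 0.002 0.048
scene [264. 212.] 87 stand xyz 0.221 0.008 0.054
scene [260. 246.] 604 stand xyz 0.188 0.131 0.01
side [309. 177.] 139 stand xyz 0.241 0.136 0.084
side [349. 175.] 211 stand xyz 0.248 -0.004 0.05
side [323. 171.] 108 stand xyz 0.252 0.087 0.048
side [389. 192.] 179 stand xyz 0.22 -0.142 0.091
side [324. 201.] 10 stand xyz 0.077 0.051 0.091
side [337. 203.] 17 stand xyz 0.079 0.011 0.092
83.7667
```

View pics/sA.png

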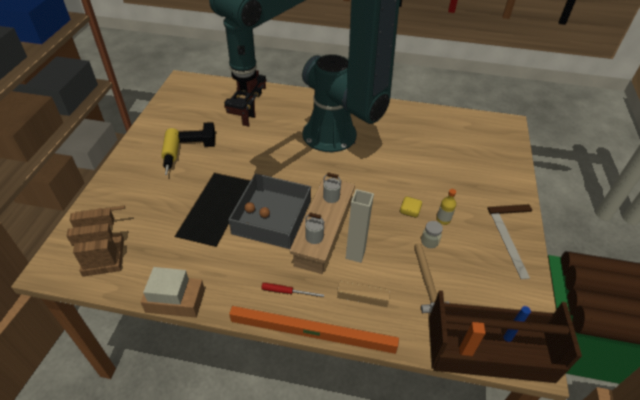

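Both cans stand on the step, at (332,187) and (315,230). The tube is upright at (360,225), the balls are in the tray and the robot is clear.

```bash
python3 -c "
from bench import *
print(close_job())"
```

```text
the job is handed in; nothing more can be done
None
```

The job is handed in: by the last camera check all three balls are in the tray, the empty tube stands upright on the far side of the step, and both cans are back upright on it; the judge's verdict was not shown.

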